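Put the hand tools back into their shaped inserts in the drawer tray

ROBOT

A 7-joint arm with a two-finger parallel gripper is mounted at the origin on a cart in front of the work surface, level with it; the furniture and walls round the work are solid. World frame = base frame: x ahead of the robot, y to its left, z up, the work surface at z = 0. Lengths are in m, angles in rad, forces in N, time in s.
With the tool pointing down it reaches from about 0.425 to 0.825 m from the base axis. Payload 3.6 kg.
Tool frame: the origin (TCP) lies at the very end of the fingers, on their centre line; the grasp point (between the pads) lies 19 mm behind it; z points along the fingers, y is the line along which they close (so a half turn about z gives the same grasp; the last joint's range is limited). The gripper opens to 85 mm and grips with 20 to 120 N. Pads are 22 mm wide; open, the fingers measure 114 mm over their backs; the gripper's body (76 mm by 85 mm) begins 54 mm behind the grasp point. The pads swing forward as they close: fully open they stand 13 mm farther back than shut.
Start: joints at [1.141, 0.615, -0.013, 1.423, 0.008, 1.103, -0.04], TCP at [0.255, -0.598, 0.231] pointing down, gripper open.
Joint ranges: [-3.12, 3.12], [-0.3, 2.06], [-1.34, 1.32], [0.26, 2.42], [-1.36, 4.5], [0.01, 1.98], [-2.84, 2.84]. Speed limits (rad/s): [2.79, 2.79, 3.14, 3.14, 3.14, 3.14, 3.14].

INTERFACE

Orientations are given as a unit quaternion [x, y, z, w].
In Python, from station import arm, imaging, finish_job gives the robot as it stands. Calls block until the motion is done:
- arm.movep(position, orientation): joint-space move of the TCP to a pose.
- arm.line_to(position, velocity=0.15, ori=None): straight line of the TCP; ori=None keeps the orientation; velocity is the mean speed in m/s.
- arm.move_j(angles): joint-space move.
- arm.move_gripper(opening, effort=None): opening from 0.0 (shut) to 1.0 (fully open); effort is the grip in N (None keeps the last); returns when the fingers have stopped.
- arm.pause(seconds).
- arm.ik(position, orientation): joint angles nearest the present ones, or None.
- imaging.snapshot(name): name is "side" or "top" or "wrist"; returns the picture (400x640x3 uint8, blue, green, red); there is no depth.
- imaging.camera_info(name): a dict with "fx", "fy", "cx", "cy" (pixels), "R" (3x3) and "t" (3): a world point X has camera coordinates R X + t; the wrist camera has in their place "T_tool_cam" (4x4, takes a point from camera to tool coordinates, whose origin is the TCP and whose axes are the flange's). Camera axes: x right, y down, z forward; pixel columns grow to the right and rows downward; lengths in m; the calibration is good to about 2 mm. A picture is of the moment at which its call begins: read the wrist's pose just before it. camera_info takes no time and is no camera call.
A pose or a line that the arm cannot do raises arm.MotionError and nothing moves.
- finish_job(): hands the job in; it is judged then, once.
Trained networks look in the newest picture that a camera, given by its name, has taken for a name from the list of things; names that differ only in an ending like _2 or _b are one class to them, and where a whole thing is asked for, a point or a joint stands for the part that bears it (a point fixed in the world has none). Each returns a list of dicts, best first, with "confidence" (0 to 1); they miss things now and then, are a little off and sometimes report something else, mostly with a low value. They report only what shows in the picture. A call takes as long as a camera call.
- imaging.trace(camera, thing): "mask" (400x640 bool, what is visible of it) and "box" ([left, top, right, bottom] in pixels, round what is visible of it).
- imaging.mark_of(camera, thing): "point" ([column, row] in pixels: a listed point, or the origin of a listed thing).
Readings, each from a call of its own:
- arm.get_time(): time.
- arm.get_joint_positions(): joint angles.
- arm.get_dq(): joint speeds.
- arm.get_effort(): joint torques, N m.
- arm.get_tool_pos(): TCP position.
- arm.get_eef_rot(): TCP orientation.
- arm.get_ft_force(): force on the tool from outside, world axes, zero at the start.
- arm.get_wrist_torque(): the same for the moment, N m.
- arm.get_opening(): opening from 0.0 (shut) to 1.0 (fully open).
- arm.get_finger_force(): force on a finger pad.
Only numpy, scipy, OpenCV 4.12 (cv2) and the standard library are available. Lean on these libraries where they do the work, as an engineer would, in place of code of your own. Each camera call takes 0.05 s, during which the arm holds its last target. There are 200 camera calls.

TASK

Tidy up after the job at the vice: put the pliers, the side cutters, the small screwdriver and the dusting brush back into the drawer tray, each in the insert whose pocket is cut to its shape. Every tool must lie fully down on the floor of its own pocket, so that a missing tool would show at a glance.

Things in the scene. Friction and masses are not known exactly. Their poses are not given: they have to be found in the camera images.
- pliers: large pliers, blue handles, lying flat: 161 long, 67 wide, 12 mm thick. Origin: middle of the underside; y runs to the handle ends (jaw tip y = -80, handle ends +80 mm), z up. Grip across both handles, closing along x: 60 mm wide at y = 24, 66 mm at y = 40 to 60. 0.17 kg, balances at y = 6 mm
- cutter: small side cutters, red handles, lying flat: 108 long, 57 wide, 10 mm thick. Origin: middle of the underside; y runs to the handle ends (jaw tip y = -54, handle ends +54 mm), z up. Grip across both handles, closing along x: 56 mm wide at y = 20 to 40. 0.17 kg, balances at y = 0
- driver: small screwdriver lying down, 135 mm long: blue handle y = -3 to +67 mm, 17 wide (x), 19 mm high; steel blade 3 mm thick to y = -67. Origin: mid-length, level with the handle's underside; y points to the handle end, z up. Grip the handle, closing along x. 0.06 kg, balances at y = 30 mm
- brush: dusting brush lying flat, 154 long, 11 mm thick: brown wooden handle, steel ferrule, bristles. Origin: middle of the underside; y points to the handle end (+77 mm), the bristles end at y = -77, 42 mm wide; z up. Grip across the handle, closing along x: it stops the fingers at 26 mm at y = 24, 20 mm at y = 45. 0.054 kg, balances at y = 15 mm
- bench_vice: blue bench vice bolted to the bench, not to be worked, only to be kept clear of: 140 mm high; it reaches from x = -80 to +100 mm and y = -80 to +80 mm of its origin (on the bench). Some of the tools lie close beside and behind it, so carry things over it at 250 mm or more
- pliers_insert: plastic insert, 199 (y) x 99 (x) x 34 mm, fixed in a tray. Origin: middle of its underside, z up. A finger channel crosses all inserts at y = 1 to 47 mm, floor z = 14. Pocket in the outline of the large pliers, 172 long, 78 mm wide at the handle end (+y), 12 deep, 5 mm play all round. Seated: tool's origin over this origin, y axes alike, underside on the pocket floor, z = 22.
- cutter_insert: plastic insert, 199 (y) x 99 (x) x 34 mm, fixed in a tray. Origin: middle of its underside, z up. A finger channel crosses all inserts at y = 1 to 47 mm, floor z = 14. Pocket in the outline of the small cutters, 120 long, 68 mm wide at the handle end (+y), 12 deep, 5 mm play all round. Seated: tool's origin over this origin, y axes alike, underside on the pocket floor, z = 22.
- driver_insert: plastic insert, 199 (y) x 99 (x) x 34 mm, fixed in a tray. Origin: middle of its underside, z up. A finger channel crosses all inserts at y = 1 to 47 mm, floor z = 14. Pocket 20 deep: trough 28 mm wide for the handle (y = -10 to 73), slot 15 mm wide for the blade (to y = -73), 5 mm play. Seated: tool's origin over this origin, y axes alike, underside on the pocket floor, z = 14.
- brush_insert: plastic insert, 199 (y) x 99 (x) x 34 mm, fixed in a tray. Origin: middle of its underside, z up. A finger channel crosses all inserts at y = 1 to 47 mm, floor z = 14. Pocket 12 deep, 167 long: 52 mm wide for the bristles at the -y end, tapering to the handle end (+y), 5 mm play all round. Seated: tool's origin over this origin, y axes alike, underside on the pocket floor, z = 22.

How it is judged:
By the outcome, as a careful person would: the job done as asked, in the order asked, and still so for the second after the job is handed in, with the robot touching nothing.
It also fails if it takes over 112 s, if anything falls off the work surface, if the arm or the gripper's body presses on something with over 40 N, if the wrist force passes 120 N, or if a joint passes its speed limit or range.

## Working session

There is one attempt and no reset: what is moved stays moved. The work goes in short steps, each a Python script; the robot and the scene stay as the last script left them, time stands still between calls to the robot, and variables do not carry over. Pictures are saved under pics/ and viewed, at most 14 in all, crops included, and the job is handed in when it is done.

```bash
ls; mkdir -p pics; python3 - <<'E'
from station import arm, imaging
import cv2, numpy as np
np.set_printoptions(precision=4,suppress=True)
for c in ("top","side"):
    im=imaging.snapshot(c); cv2.imwrite(f"pics/{c}0.png",im)
    i=imaging.camera_info(c); print(c,i['fx'],i['cx'],i['cy'],"pos",-np.array(i['R']).T@np.array(i['t']));print(np.array(i['R']))
    for n in "pliers cutter driver brush bench_vice pliers_insert cutter_insert driver_insert brush_insert".split():
        print(n,[(np.round(d['confidence'],2),np.round(d['point'])) for d in imaging.mark_of(c,n)[:3]])
print(imaging.camera_info("wrist"), arm.get_eef_rot(),arm.get_time())
E
```

```text
pics
station.py
top 449.24644569568267 317.5413220671421 196.2047308433775 pos [0.4025 0.0771 1.28  ]
[[-0.0166 -0.9997  0.0173]
 [-0.9967  0.0151 -0.0803]
 [ 0.08   -0.0185 -0.9966]]
pliers [(np.float64(0.75), array([357., 151.]))]
cutter [(np.float64(0.68), array([398., 163.]))]
driver [(np.float64(0.67), array([442., 161.]))]
brush [(np.float64(0.6), array([435., 229.])), (np.float64(0.59), array([358., 149.]))]
bench_vice []
pliers_insert [(np.float64(0.96), array([222., 187.]))]
cutter_insert [(np.float64(0.72), array([293., 172.]))]
driver_insert [(np.float64(0.95), array([187., 197.]))]
brush_insert [(np.float64(0.77), array([258., 179.])), (np.float64(0.2), array([294., 172.]))]
side 518.775491326592 322.39421846340485 198.06084389970775 pos [ 0.3504 -1.1584  0.7792]
[[ 0.9915 -0.1299 -0.008 ]
 [-0.0734 -0.5081 -0.8582]
 [ 0.1074  0.8515 -0.5133]]
pliers [(np.float64(0.82), array([375., 230.]))]
cutter [(np.float64(0.65), array([377., 264.]))]
driver [(np.float64(0.49), array([391., 295.]))]
brush [(np.float64(0.59), array([301., 294.])), (np.float64(0.23), array([349., 196.]))]
bench_vice []
pliers_insert [(np.float64(0.87), array([324., 170.])), (np.float64(0.47), array([376., 233.])), (np.float64(0.33), array([394., 294.]))]
cutter_insert [(np.float64(0.82), array([348., 200.]))]
driver_insert [(np.float64(0.79), array([309., 156.]))]
brush_insert [(np.float64(0.82), array([333., 184.]))]
{'fx': 346.90134863767577, 'fy': 346.90134863767577, 'cx': 319.23123965511604, 'cy': 200.7044251714323, 'T_tool_cam': array([[-0.0002, -0.9589, -0.2838,  0.0718],
       [ 1.    , -0.0002, -0.    , -0.0007],
       [-0.    , -0.2838,  0.9589, -0.1423],
       [ 0.    ,  0.    ,  0.    ,  1.    ]])} [ 0.9797  0.2005  0.     -0.    ] 1.0
```

```bash
python3 - <<'E'
import cv2
for n in("top","side"):
    im=cv2.imread(f"pics/{n}0.png")
    c=im[90:300,150:500] if n=="top" else im[120:345,230:500]
    cv2.imwrite(f"pics/{n}0c.png",cv2.resize(c,None,fx=2.25 if n=="top" else 2.6,fy=2.25 if n=="top" else 2.6,interpolation=cv2.INTER_CUBIC))
E
```

```text
(no output)
```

View pics/top0c.png

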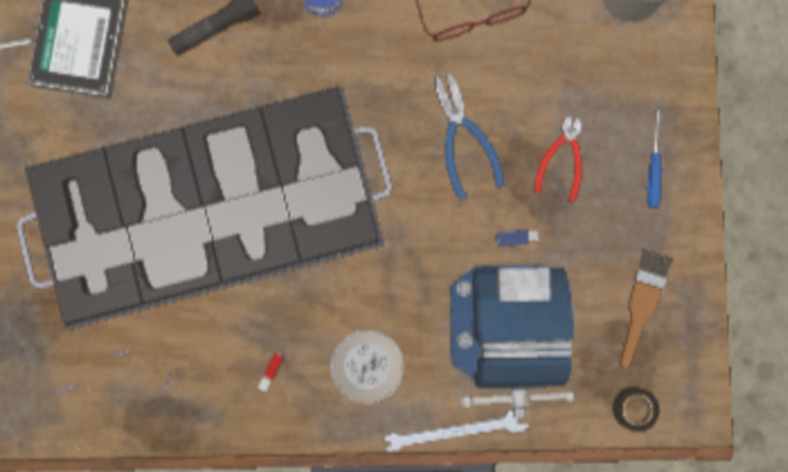

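View pics/side0c.png

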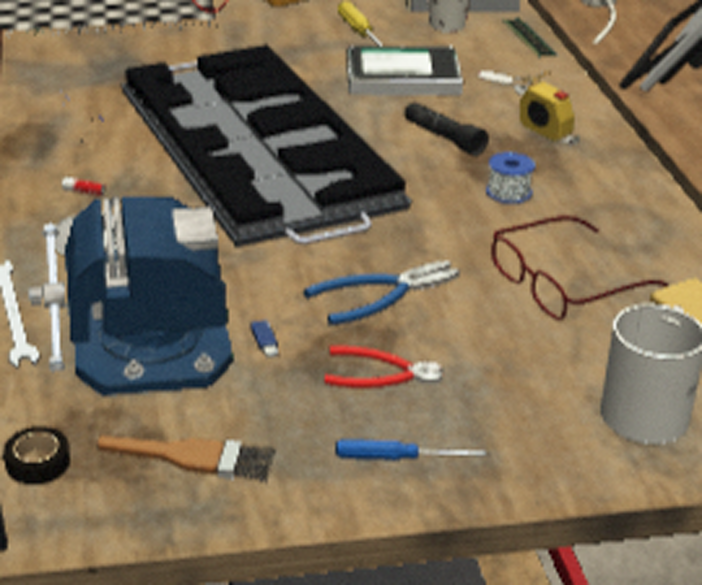

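```bash
cat > h.py <<'E'
from station import arm, imaging, finish_job
import cv2, numpy as np
from scipy.spatial.transform import Rotation as Rot
np.set_printoptions(precision=4,suppress=True)
TOOLS=["pliers","cutter","driver","brush"]
def cam(c):
    """camera -> (info, R_wc, position); call just before the snapshot"""
    i=imaging.camera_info(c)
    if c=="wrist":
        T=np.array(i["T_tool_cam"]); Rt=Rot.from_quat(arm.get_eef_rot()).as_matrix()
        return i,Rt@T[:3,:3],Rt@T[:3,3]+np.array(arm.get_tool_pos())
    R=np.array(i["R"]); return i,R.T,-R.T@np.array(i["t"])
def rays(k,px):
    i,R,p=k; px=np.atleast_2d(px).astype(float)
    return np.c_[(px[:,0]-i["cx"])/i["fx"],(px[:,1]-i["cy"])/i["fy"],np.ones(len(px))]@R.T
def on_plane(k,px,z):
    d=rays(k,px); return (k[2]+d*((z-k[2][2])/d[:,2])[:,None])[:,:2]
def best(l): return l[0] if l else None
def sil(k,mask,z):
    """axis-symmetric silhouette -> mid-length xy, yaw of the +y axis taken towards world -x, length, width"""
    n,lab,st,_=cv2.connectedComponentsWithStats(mask.astype(np.uint8))
    m=lab==1+np.argmax(st[1:,4])
    v,u=np.nonzero(m); P=on_plane(k,np.c_[u,v],z); c=P.mean(0)
    a=np.linalg.svd(P-c,full_matrices=False)[2][0]; a=a*(-np.sign(a[0])) 
    s=(P-c)@a; t=(P-c)@np.array([a[1],-a[0]])
    return c+a*(s.min()+s.max())/2, np.arctan2(-a[0],a[1]), np.ptp(s), np.ptp(t)
H=dict(pliers=.009,cutter=.007,driver=.010,brush=.008)
def look(c,names):
    k=cam(c); im=imaging.snapshot(c); out={}
    for n in names:
        d=best(imaging.trace(c,n)); m=best(imaging.mark_of(c,n))
        out[n]=(d,m)
    return k,im,out
def down(yaw):
    """tool z down, tool y along world direction of object's x axis for object yaw (about z)"""
    c,s=np.cos(yaw),np.sin(yaw); y=np.array([c,s,0]); z=np.array([0,0,-1.]); x=np.cross(y,z)
    return Rot.from_matrix(np.c_[x,y,z]).as_quat()
E
python3 - <<'E'
from h import *
ins=[t+"_insert" for t in TOOLS]
k,im,o=look("top",TOOLS+ins)
ks,_,os_=look("side",ins)
for n in TOOLS:
    d,m=o[n]
    if d: print(n,round(d['confidence'],2),*sil(k,d['mask'],H[n]), "mark",on_plane(k,m['point'],0) if m else None)
for n in ins:
    d,m=o[n]; d2,m2=os_[n]
    if m: print(n,round(m['confidence'],2),"mark",on_plane(k,m['point'],.006))
    if d:
        v,u=np.nonzero(d['mask']);P=on_plane(k,np.c_[u,v],.04); print(cv2.minAreaRect((P*1000).astype(np.float32)),d['confidence'])
    if m and m2:
        a=rays(k,m['point'])[0];b=rays(ks,m2['point'])[0]
        s=np.linalg.lstsq(np.c_[a,-b],ks[2]-k[2],rcond=None)[0]; print("  tri",k[2]+a*s[0],ks[2]+b*s[1])
for n in ("bench_vice",):
    d=best(imaging.trace("top",n)); print(d and (d['box'],d['confidence']))
for y in (-1.57,1.57):
  for p in ([.55,-.1,.25],[.5,.25,.25]): print(y,arm.ik(p,down(y+1.57+np.pi/2*0)), arm.ik(p,down(y-1.57)))
print(arm.get_time())
E
```

```text
pliers 0.73 [ 0.6385 -0.0553] 1.8529739576970128 0.1599185992577172 0.06648964015640783 mark [[ 0.6352 -0.0669]]
cutter 0.62 [ 0.6036 -0.1871] 1.364489128648898 0.10222449336704525 0.05444581408767424 mark [[ 0.6085 -0.184 ]]
driver 0.69 [ 0.5744 -0.2998] 1.5141286380094756 0.06977229511352687 0.015151938681773856 mark [[ 0.6066 -0.3   ]]
brush 0.87 [ 0.4105 -0.2767] 1.229432127719789 0.1506021236250485 0.039864406153354695 mark [[ 0.4133 -0.2828]]
pliers_insert 0.83 mark [[0.5372 0.3118]]
((535.6500854492188, 316.4870910644531), (201.70538330078125, 102.36361694335938), 14.755611419677734) 0.84
  tri [0.5378 0.3128 0.0006] [0.5404 0.3126 0.0009]
cutter_insert 0.84 mark [[0.5858 0.1253]]
((584.0064697265625, 125.66133117675781), (200.0548858642578, 100.71807861328125), 14.278284072875977) 0.68
  tri [ 0.5869  0.1256 -0.0017] [ 0.5915  0.1252 -0.0011]
driver_insert 0.81 mark [[0.5131 0.4168]]
((514.4608764648438, 412.43170166015625), (206.53921508789062, 107.28429412841797), 13.5526704788208) 0.72
  tri [ 0.5143  0.4205 -0.0078] [ 0.5104  0.4208 -0.0081]
brush_insert 0.89 mark [[0.5639 0.219 ]]
((560.0340576171875, 221.0794677734375), (201.5665740966797, 101.4521255493164), 14.25137710571289) 0.64
  tri [ 0.5649  0.2199 -0.0023] [ 0.5586  0.2204 -0.003 ]
None
-1.57 [ 0.4211  0.4832 -0.4297  1.6572  0.225   1.0504 -0.0778] [-0.1231  0.4762  0.4045  1.6748 -0.2115  1.034  -2.7902]
-1.57 [ 0.0485  0.5926 -0.906   1.6491  0.5024  1.1502 -0.9859] [ 0.1512  0.6903 -1.1484  1.6463  0.6594  1.2467  2.0093]
1.57 [-0.1237  0.4763  0.4054  1.6748 -0.212   1.0341 -2.7929] [ 0.4211  0.4832 -0.4297  1.6572  0.225   1.0504 -0.0778]
1.57 [ 0.1512  0.6903 -1.1484  1.6463  0.6594  1.2467  2.0061] [ 0.0485  0.5926 -0.906   1.6491  0.5024  1.1502 -0.9859]
2.35
```

```bash
python3 - <<'E'
from h import *
def trydown(p,yaw):
    return [arm.ik(p,down(yaw)),arm.ik(p,down(yaw-np.pi))]
for n,p,y in [("pl",[.615,-.06,.0],1.853),("br",[.388,-.288,0],1.23),("dr",[.58,-.3,0],1.51),("dri",[.487,.405,.03],1.822),("cui",[.56,.119,.03],1.822),("dri",[.487,.405,.3],1.822)]:
    for q in trydown(p,y): print(n,None if q is None else np.array(q))
p=[.53,-.17,.30]
arm.movep(p,down(-np.pi/2)); print(arm.get_time())
k,im,o=look("wrist",TOOLS); cv2.imwrite("pics/w1.png",im)
for n in TOOLS:
    d,m=o[n]
    print(n,d and (round(d['confidence'],2),*sil(k,d['mask'],H[n])), "mark",m and on_plane(k,m['point'],0))
print(arm.get_time())
E
```

```text
pl [ 0.4537  0.9602 -0.6904  1.6978  0.8181  0.7965  1.2232]
pl [ 0.0707  0.8524 -0.0147  1.711   0.0202  0.5783 -1.2446]
br [ 0.8254  0.767  -0.3504  2.0899  0.6681  0.3947  1.1685]
br [ 0.5331  0.7444  0.0904  2.0988 -0.2043  0.3064 -1.1168]
dr [ 0.7601  0.9617 -0.575   1.5905  0.6739  0.7963  1.4056]
dr [ 0.3935  0.8914  0.0885  1.6039 -0.1137  0.6513 -1.0919]
dri [-0.3513  0.9236 -0.676   1.6407  0.7299  0.8461  0.4849]
dri [-0.7245  0.8242 -0.0064  1.654   0.0076  0.6634 -2.0544]
cui [ 0.1695  0.8675 -0.6963  1.8227  0.7945  0.7556  0.858 ]
cui [-0.2582  0.7605  0.017   1.8368 -0.0226  0.5445 -1.5461]
dri [-0.1859  0.7417 -1.1056  1.3493  0.6551  1.4368  0.5607]
dri [-0.2536  0.6739 -0.9149  1.3515  0.5293  1.3679 -2.4836]
4.2083
pliers (0.59, array([ 0.6355, -0.0565]), np.float64(1.860082521329993), np.float64(0.153481897605461), np.float64(0.0656793840995026)) mark [[ 0.6445 -0.0558]]
cutter (0.97, array([ 0.6052, -0.1848]), np.float64(1.2750138096099795), np.float64(0.10578818982184687), np.float64(0.05809872654136433)) mark [[ 0.6028 -0.1873]]
driver (0.56, array([ 0.6029, -0.3013]), np.float64(1.486590577117589), np.float64(0.12948202901742203), np.float64(0.018590920697584456)) mark [[ 0.6068 -0.3032]]
brush (0.67, array([ 0.4093, -0.2761]), np.float64(1.2373598075219936), np.float64(0.15213926723358898), np.float64(0.03867606700225728)) mark [[ 0.4061 -0.276 ]]
4.6583
```

View pics/w1.png

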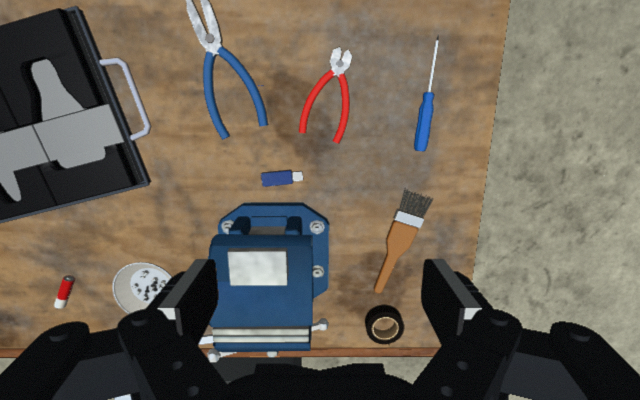

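```bash
python3 - <<'E'
from h import *
ins=[t+"_insert" for t in TOOLS]
arm.movep([.575,.27,.28],down(1.822-np.pi)); print(arm.get_time())
k,im,o=look("wrist",ins); cv2.imwrite("pics/w2.png",im)
kt,_,ot=look("top",ins)
np.savez("tray.npz",**{n+c:x[n][0]['mask'] for c,x in(("w",o),("t",ot)) for n in ins if x[n][0]},R=k[1],p=k[2])
for n in ins:
    d,m=o[n]; d2,m2=ot[n]
    if d:
        v,u=np.nonzero(d['mask']);P=on_plane(k,np.c_[u,v],.04); print(n,cv2.minAreaRect((P*1000).astype(np.float32)),round(d['confidence'],2))
    if m: print("  mark",on_plane(k,m['point'],.004),m['confidence'])
    if m and m2:
        a=rays(k,m['point'])[0];b=rays(kt,m2['point'])[0]
        s=np.linalg.lstsq(np.c_[a,-b],kt[2]-k[2],rcond=None)[0]; print("  tri",k[2]+a*s[0],kt[2]+b*s[1])
print(arm.get_time())
E
```

```text
6.2833
pliers_insert ((537.6535034179688, 319.4943542480469), (197.08396911621094, 100.59602355957031), 13.925307273864746) 0.67
  mark [[0.5346 0.322 ]] 0.97
cutter_insert ((585.7684326171875, 131.2109832763672), (195.68576049804688, 103.41207122802734), 14.02747917175293) 0.9
  mark [[0.5869 0.1316]] 0.63
  tri [ 0.5861  0.1295 -0.0018] [ 0.5859  0.1297 -0.0018]
driver_insert ((514.3216552734375, 412.6258850097656), (196.6742706298828, 104.60476684570312), 14.406627655029297) 0.94
  mark [[0.5159 0.4181]] 0.96
  tri [ 0.5087  0.4253 -0.019 ] [ 0.5089  0.4271 -0.0185]
brush_insert ((561.7122802734375, 224.73291015625), (194.51651000976562, 98.52969360351562), 14.12228775024414) 0.63
  mark [[0.5617 0.2252]] 0.92
  tri [ 0.5604  0.2242 -0.0026] [ 0.5616  0.2228 -0.0027]
7.1833
```

View pics/w2.png

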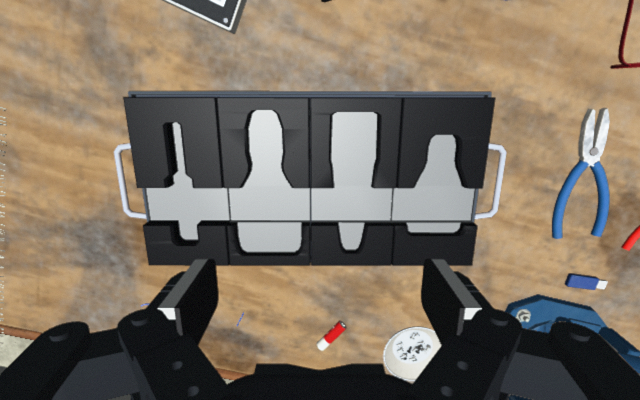

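```bash
python3 - <<'E'
import cv2
im=cv2.imread("pics/w2.png")
im=cv2.convertScaleAbs(im,alpha=1.8,beta=25)
cv2.imwrite("pics/w2c.png",cv2.resize(im[80:280,110:310],None,fx=3,fy=3,interpolation=cv2.INTER_CUBIC))
cv2.imwrite("pics/w2d.png",cv2.resize(im[80:280,310:510],None,fx=3,fy=3,interpolation=cv2.INTER_CUBIC))
E
```

```text
(no output)
```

View pics/w2c.png

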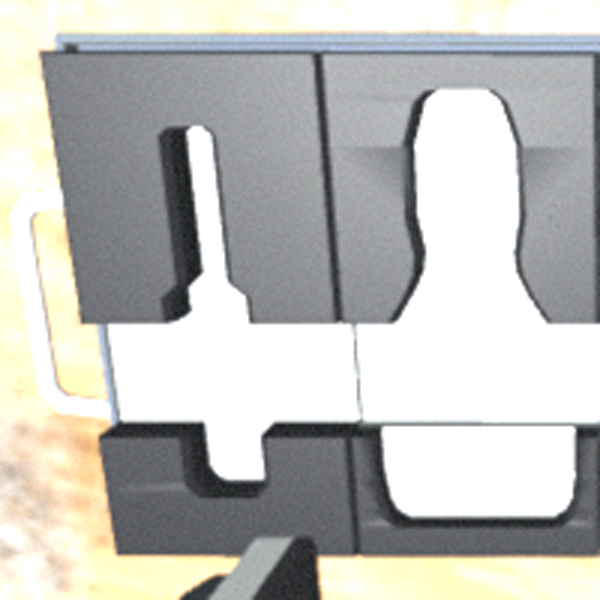

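View pics/w2d.png

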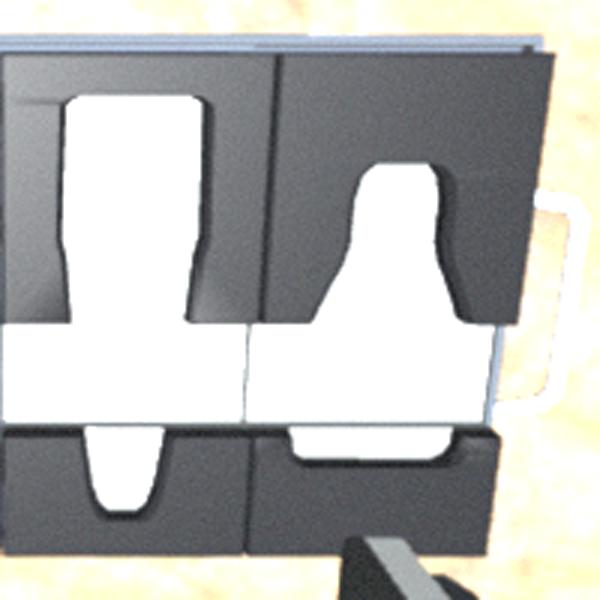

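```bash
python3 - <<'E'
from h import *
from scipy.optimize import least_squares
L=[(43,53,1.5,1,-99.5,34),(319,53,1,0,-99.5,34),(81,323,1.5,1,1,34),(340,322,1,0,1,34),(100,437,1.5,1,47,34),(118,553,1.5,1,99.5,34),(354,553,1,0,99.5,34),(352,437,1,0,47,34),(597,53,0,0,-99.5,34),(115,422,1.5,1,47,14),(360,422,1,0,47,14)]
Rr=[(552,54,-1.5,-1,-99.5,34),(519,323,-1.5,-1,1,34),(500,433,-1.5,-1,47,34),(486,553,-1.5,-1,99.5,34),(278,55,-1,0,-99.5,34),(263,322,-1,0,1,34),(246,553,-1,0,99.5,34),(2,553,0,0,99.5,34),(490,423,-1.5,-1,47,14),(244,422,-1,0,47,14)]
A=np.array([(110+u/3,80+v/3,*r) for u,v,*r in L]+[(310+u/3,80+v/3,*r) for u,v,*r in Rr])
t=np.load("tray.npz"); i=imaging.camera_info("wrist"); R,p=t['R'],t['p']
def res(q,full=False):
    x,y,yaw,z0,pt=q; lx=A[:,2]*pt+A[:,3]*.0495; ly=A[:,4]/1000
    c,s=np.cos(yaw),np.sin(yaw)
    W=np.c_[x+c*lx-s*ly,y+s*lx+c*ly,z0+A[:,5]/1000]
    C=(W-p)@R; e=np.c_[C[:,0]/C[:,2]*i['fx']+i['cx'],C[:,1]/C[:,2]*i['fy']+i['cy']]-A[:,:2]
    return e.ravel()
r=least_squares(res,[.55,.27,1.82,.005,.1]); print(r.x); print(r.fun.reshape(-1,2).round(1).tolist())
x,y,yaw,z0,pt=r.x
for n,o in zip(["driver","pliers","brush","cutter"],[1.5,.5,-.5,-1.5]): print(n,x+np.cos(yaw)*o*pt,y+np.sin(yaw)*o*pt)
E
```

```text
[ 0.5466  0.2712  1.818  -0.0032  0.1012]
[[-1.0, 0.3], [-0.4, 0.3], [0.1, 0.4], [-0.2, 0.7], [-0.6, -0.5], [-0.5, 0.5], [1.4, 0.4], [-1.2, -0.5], [0.5, 0.4], [2.2, -1.1], [0.2, -1.1], [1.3, 0.1], [-0.1, 0.3], [1.1, 0.7], [0.3, 0.3], [0.3, -0.3], [-0.6, 0.7], [-0.0, 0.3], [0.0, 0.4], [-2.6, -1.5], [-0.1, -1.2]]
driver 0.5094076515945462 0.41837377692653743
pliers 0.534171459883564 0.3202331038682325
brush 0.5589352681725818 0.22209243080992752
cutter 0.5836990764615996 0.12395175775162257
```

```bash
cat >> h.py <<'E'
EST=dict(pliers=(.6385,-.0553,1.855),cutter=(.6045,-.186,1.31),driver=(.6045,-.3015,1.49),brush=(.4095,-.2763,1.235))
LEN=dict(pliers=.161,cutter=.108,driver=.135,brush=.154)
ZG=dict(pliers=-.002,cutter=-.002,driver=.003,brush=.002)
GY=dict(pliers=.025,cutter=.024,driver=.026,brush=.024)
OPEN=dict(pliers=1.,cutter=1.,driver=.5,brush=.6)
EFF=dict(pliers=70,cutter=70,driver=45,brush=40)
def along(x,y,yaw,d): return np.array([x-np.sin(yaw)*d,y+np.cos(yaw)*d])
def hover(n,z=.17):
    x,y,a=EST[n]; g=along(x,y,a,GY[n]); arm.movep([*g,z],down(a-np.pi)); arm.move_gripper(OPEN[n])
    k,im,o=look("wrist",[n]); cv2.imwrite(f"pics/hov_{n}.png",im); d,m=o[n]
    np.savez(f"hov_{n}.npz",R=k[1],p=k[2],mask=d['mask'] if d else 0)
    print(n,arm.get_time(),"est",EST[n]); print(d and (d['confidence'],d['box'],*sil(k,d['mask'],H[n])),"mark",m and (m['confidence'],on_plane(k,m['point'],0)))
def grab(n,x,y,a):
    g=along(x,y,a,GY[n]); q=down(a-np.pi)
    arm.line_to([*g,.06],.25,q); arm.line_to([*g,ZG[n]],.08)
    print("ft",arm.get_ft_force()); arm.move_gripper(0,EFF[n])
    print("open mm",arm.get_opening()*85,"pad",arm.get_finger_force(),"ft",arm.get_ft_force())
    arm.line_to([*g,.29],.2); print("lifted",arm.get_opening()*85,arm.get_ft_force(),arm.get_time())
E
python3 - <<'E'
from h import *
hover("pliers")
E
```

```text
pliers 8.875 est (0.6385, -0.0553, 1.855)
(0.77, [286.9, 58.5, 357.0, 241.5], array([ 0.6373, -0.0555]), np.float64(1.8621794161328893), np.float64(0.15895661248886017), np.float64(0.06663135693462369)) mark None
```

View pics/hov_pliers.png

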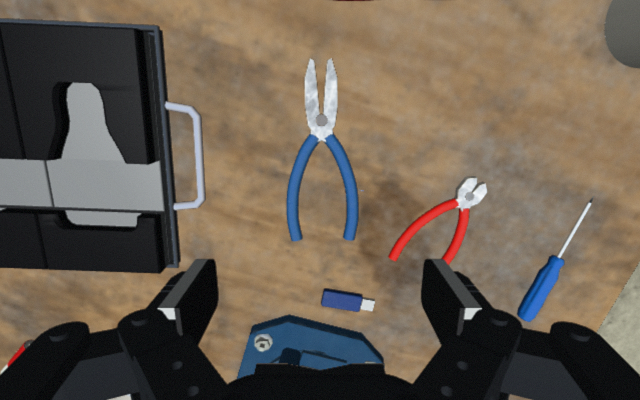

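```bash
python3 - <<'E'
from h import *
grab("pliers",.6375,-.0555,1.862)
k=cam("wrist"); im=imaging.snapshot("wrist"); cv2.imwrite("pics/held_pliers.png",im)
d=best(imaging.trace("wrist","pliers"))
if d: print(d['confidence'],sil(k,d['mask'],.29-ZG["pliers"]+.009)); x,y,a=.6375,-.0555,1.862
E
```

```text
ft [-0.856  -1.0968 -0.4089]
open mm 58.732525568868844 pad 72.38351732172305 ft [-1.896   0.053   7.6543]
lifted 59.00033653030825 [-1.7055  1.4091 -1.7557] 12.3833
0.98 (array([ 0.6391, -0.0541]), np.float64(1.8712583676652028), np.float64(0.14967733775956976), np.float64(0.06583415602691725))
```

View pics/held_pliers.png

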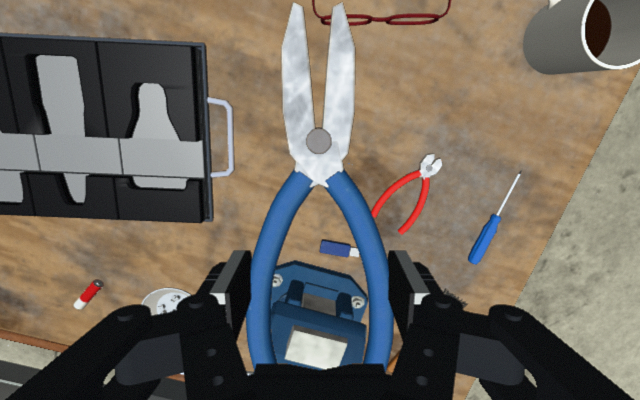

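```bash
python3 - <<'E'
from h import *
from scipy.optimize import least_squares
L=[(43,53,1.5,1,-99.5,34),(319,53,1,0,-99.5,34),(81,323,1.5,1,1,34),(340,322,1,0,1,34),(100,437,1.5,1,47,34),(118,553,1.5,1,99.5,34),(354,553,1,0,99.5,34),(597,53,0,0,-99.5,34)]
Rr=[(552,54,-1.5,-1,-99.5,34),(519,323,-1.5,-1,1,34),(500,433,-1.5,-1,47,34),(486,553,-1.5,-1,99.5,34),(278,55,-1,0,-99.5,34),(263,322,-1,0,1,34),(246,553,-1,0,99.5,34),(2,553,0,0,99.5,34)]
A=np.array([(110+u/3,80+v/3,*r) for u,v,*r in L]+[(310+u/3,80+v/3,*r) for u,v,*r in Rr])
t=np.load("tray.npz"); i=imaging.camera_info("wrist"); R,p=t['R'],t['p']
for pt in (.099,.1,.101):
  def res(q):
    x,y,yaw,z0=q; lx=A[:,2]*pt+A[:,3]*.0495; ly=A[:,4]/1000
    c,s=np.cos(yaw),np.sin(yaw)
    W=np.c_[x+c*lx-s*ly,y+s*lx+c*ly,z0+A[:,5]/1000]
    C=(W-p)@R; e=np.c_[C[:,0]/C[:,2]*i['fx']+i['cx'],C[:,1]/C[:,2]*i['fy']+i['cy']]-A[:,:2]
    return e.ravel()
  r=least_squares(res,[.55,.27,1.82,.005]); print(pt,r.x,r.cost)
m=t['pliers_inserttt'] if 'pliers_inserttt' in t else None
# top camera fit: insert rectangles at z=.037
k=cam("top")
for n in TOOLS:
    f=n+"_insertt"
    if f in t:
        v,u=np.nonzero(t[f]); P=on_plane(k,np.c_[u,v],.037); r=cv2.minAreaRect((P*1000).astype(np.float32)); print(n,r,P.mean(0))
E
```

```text
0.099 [0.5479 0.2715 1.8179 0.0012] 13.543556905466934
0.1 [ 0.5473  0.2714  1.8179 -0.0012] 6.549380036974155
0.101 [ 0.5468  0.2713  1.8179 -0.0037] 3.577340998265319
cutter ((584.9024047851562, 125.21208190917969), (201.357177734375, 98.67495727539062), 14.078591346740723) [0.5843 0.1249]
driver ((506.8004150390625, 431.76727294921875), (207.099853515625, 84.78449249267578), 21.76249122619629) [0.4967 0.4269]
brush ((561.6303100585938, 219.02642822265625), (203.47274780273438, 99.97325897216797), 14.263339042663574) [0.5692 0.2099]
```

```bash
cat >> h.py <<'E'
TC=np.array([.5475,.2710]); TY=1.818
OFF=dict(driver=.15,pliers=.05,brush=-.05,cutter=-.15)
FLOOR=dict(pliers=.022,cutter=.022,driver=.014,brush=.022)
def ins(n): return TC+OFF[n]*np.array([np.cos(TY),np.sin(TY)])
def carry(n,gy):
    g=along(*ins(n),TY,gy); arm.movep([*g,.27],down(TY-np.pi)); print("at tray",arm.get_time(),arm.get_opening()*85)
def lower(n,gy,dx=0,dy=0,zmin=-.001):
    """lower into the pocket until it bears, starting 12 mm above the floor"""
    g=along(*ins(n),TY,gy+dy)+dx*np.array([np.cos(TY),np.sin(TY)]); zf=FLOOR[n]+ZG[n]
    arm.line_to([*g,zf+.030],.2); arm.pause(.1); f0=np.array(arm.get_ft_force())
    for z in np.arange(.012,zmin-.0001,-.002):
        arm.line_to([*g,zf+z],.03); f=np.array(arm.get_ft_force())-f0
        if f[2]>3: break
    print("stop z0~",z,"df",f,arm.get_time(),arm.get_opening()*85); return z
def release(n,w=None):
    arm.move_gripper(OPEN[n] if w is None else w); p=np.array(arm.get_tool_pos())
    arm.line_to(p+[0,0,.08],.15); arm.line_to(p+[0,0,.22],.35); print("released",arm.get_time())
E
python3 - <<'E'
from h import *
carry("pliers",.022)
im=imaging.snapshot("wrist"); cv2.imwrite("pics/c_pl.png",im)
lower("pliers",.022)
im=imaging.snapshot("wrist"); cv2.imwrite("pics/l_pl.png",im)
E
```

```text
at tray 13.9333 58.82412781724177
stop z0~ 0.002 df [-2.1926 -2.3916 13.7525] 17.3333 58.884703447645535
```

View pics/l_pl.png

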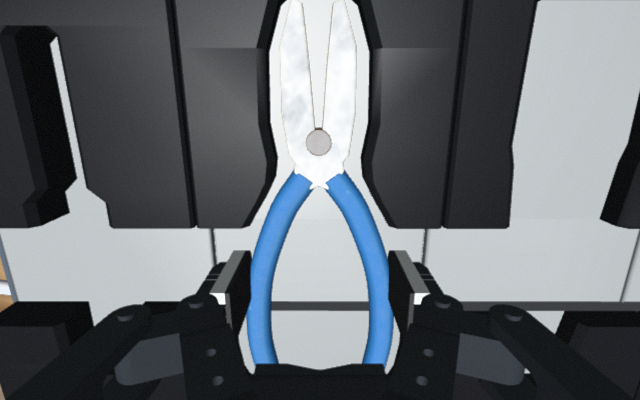

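```bash
python3 - <<'E'
from h import *
release("pliers",1.)
im=imaging.snapshot("wrist"); cv2.imwrite("pics/r_pl.png",im)
hover("cutter")
E
python3 -c "
import cv2,numpy as np
a=cv2.imread('pics/r_pl.png')[0:300,120:520];b=cv2.imread('pics/hov_cutter.png')[0:300,120:520]
cv2.imwrite('pics/m1.png',np.hstack([a,b]))"
```

```text
released 19.0
cutter 21.2417 est (0.6045, -0.186, 1.31)
(0.79, [290.3, 91.3, 352.4, 212.2], array([ 0.6051, -0.1852]), np.float64(1.3052020249361604), np.float64(0.10592765780066715), np.float64(0.05664723787679203)) mark (0.72, array([[ 0.6031, -0.1878]]))
```

View pics/m1.png

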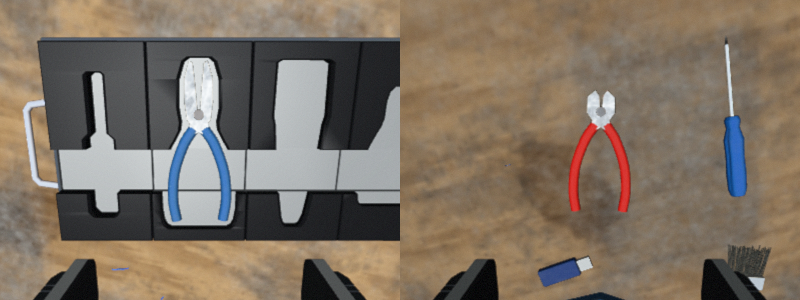

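```bash
python3 - <<'E'
from h import *
n="cutter"
grab(n,.6050,-.1853,1.306)
k=cam("wrist"); im=imaging.snapshot("wrist"); cv2.imwrite("pics/held_cutter.png",im)
d=best(imaging.trace("wrist",n))
if d:
    v,u=np.nonzero(d['mask']); j=np.argmin(v); tip=on_plane(k,[u[v<v.min()+2].mean(),v.min()],.29-ZG[n]+.006)[0]
    a=1.306; print(d['confidence'],d['box'],"tip y in tool", (tip-np.array([.6050,-.1853]))@[-np.sin(a),np.cos(a)],"x",(tip-np.array([.6050,-.1853]))@[np.cos(a),np.sin(a)])
E
```

```text
ft [0.2544 0.7988 0.1465]
open mm 52.699418566236076 pad 71.91389323153999 ft [-1.9136  0.9215  5.7161]
lifted 51.92426875669594 [ 0.0264  0.0728 -2.7615] 24.7833
0.72 [259.8, 81.4, 384.7, 330.2] tip y in tool -0.05259203815869488 x 0.0032211519736662655
```

View pics/held_cutter.png

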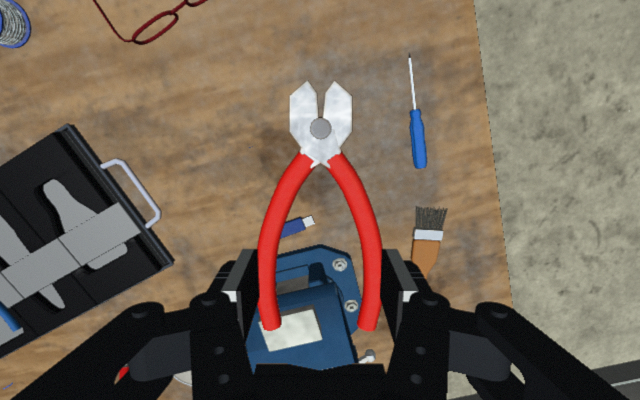

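```bash
python3 - <<'E'
from h import *
n="cutter"
carry(n,.0228)
lower(n,.0228)
im=imaging.snapshot("wrist"); cv2.imwrite("pics/l_cu.png",im)
E
```

```text
at tray 26.0333 52.6329857300151
stop z0~ 0.002 df [-3.06   -1.0439  7.9733] 29.3833 51.94700736885942
```

View pics/l_cu.png

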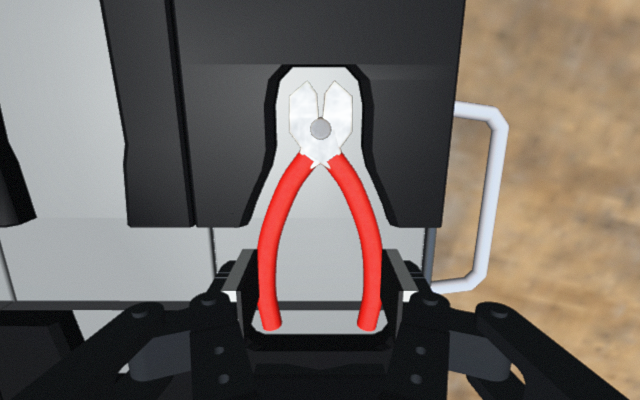

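Cutters sit down in the pocket (jaws at ~(320,105)), centred. Release and go on to the screwdriver.

```bash
python3 - <<'E'
from h import *
release("cutter",1.)
hover("driver")
i=imaging.camera_info("wrist"); f=np.load("hov_driver.npz")
E
```

```text
released 31.1
driver 33.3083 est (0.6045, -0.3015, 1.49)
None mark (0.56, array([[ 0.6054, -0.3017]]))
```

View pics/hov_driver.png

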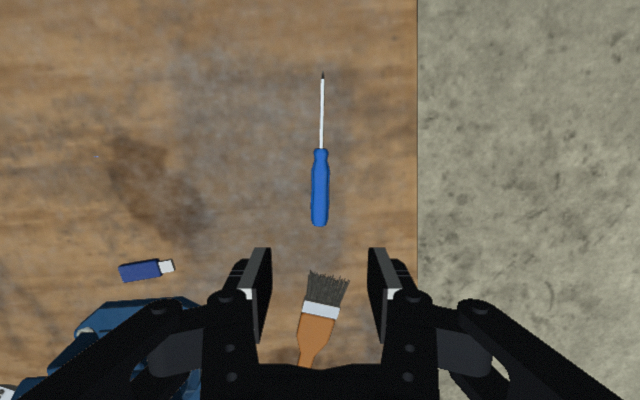

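```bash
python3 - <<'E'
from h import *
f=np.load("hov_driver.npz"); k=(imaging.camera_info("wrist"),f['R'],f['p'])
P=on_plane(k,[[322.5,72],[321,149],[319.5,227]],.0095); t,e=P[0],P[2]
print(P,np.linalg.norm(t-e)); a=(e-t)/np.linalg.norm(e-t); yaw=np.arctan2(-a[0],a[1]); o=(t+e)/2
print(o,yaw)
n="driver"; o=e-a*.0675 if abs(np.linalg.norm(t-e)-.135)>.004 else o
grab(n,*o,yaw)
k=cam("wrist"); im=imaging.snapshot("wrist"); cv2.imwrite("pics/held_driver.png",im)
np.savez("hd.npz",R=k[1],p=k[2],o=o,yaw=yaw)
E
```

```text
[[ 0.6701 -0.309 ]
 [ 0.6073 -0.3028]
 [ 0.5351 -0.2956]] 0.13567255171729573
[ 0.6026 -0.3023] 1.4720674556395306
ft [ 0.1929 -0.1445  0.5566]
open mm 14.592305033381798 pad 44.25700712017715 ft [0.4601 0.5661 3.1388]
lifted 14.50323178248404 [ 0.5661 -0.2569 -1.0603] 36.7
```

View pics/held_driver.png

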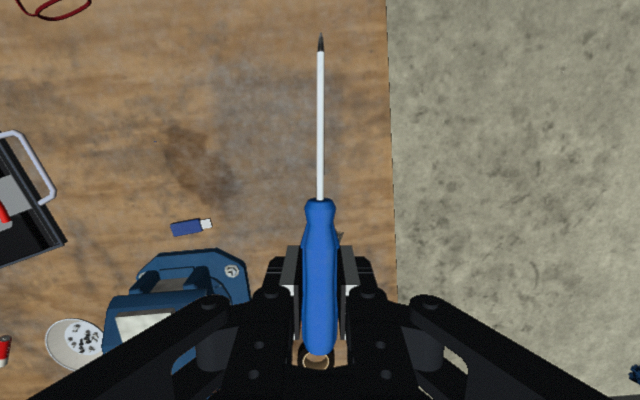

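```bash
python3 - <<'E'
from h import *
f=np.load("hd.npz"); k=(imaging.camera_info("wrist"),f['R'],f['p']); yaw=float(f['yaw'])
P=on_plane(k,[[320,34],[320,355]],.29-.003+.0095)-f['o']; s=P@[-np.sin(yaw),np.cos(yaw)]; print("ends in tool y",s)
e=np.clip((s.mean()),-.003,.003); gy=.026-e; print("gy",gy)
n="driver"
carry(n,gy); lower(n,gy)
im=imaging.snapshot("wrist"); cv2.imwrite("pics/l_dr.png",im)
E
```

```text
ends in tool y [-0.0665  0.0699]
gy 0.02430056981244391
at tray 39.2833 14.638119374863027
stop z0~ 0.002 df [-1.6123 -1.8549  6.0724] 42.65 14.528315698517027
```

View pics/l_dr.png

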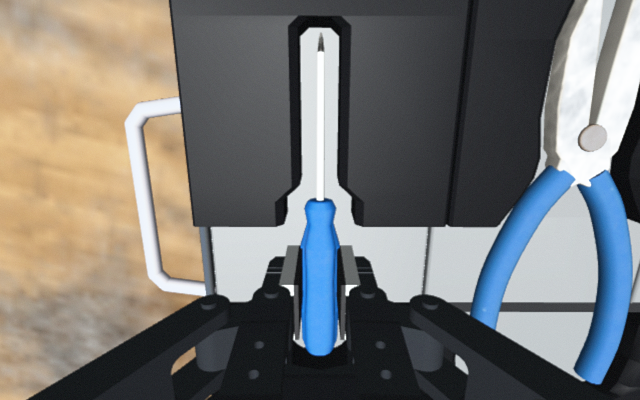

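Screwdriver lies centred in its trough and slot. Release; next the brush.

```bash
python3 - <<'E'
from h import *
release("driver",.45)
hover("brush",.25)
E
```

```text
released 44.2833
brush 47.15 est (0.4095, -0.2763, 1.235)
(0.82, [299.3, 72.5, 339.6, 211.8], array([ 0.4096, -0.2769]), np.float64(1.2492207601338923), np.float64(0.15299194510081493), np.float64(0.04065207139955891)) mark None
```

View pics/hov_brush.png

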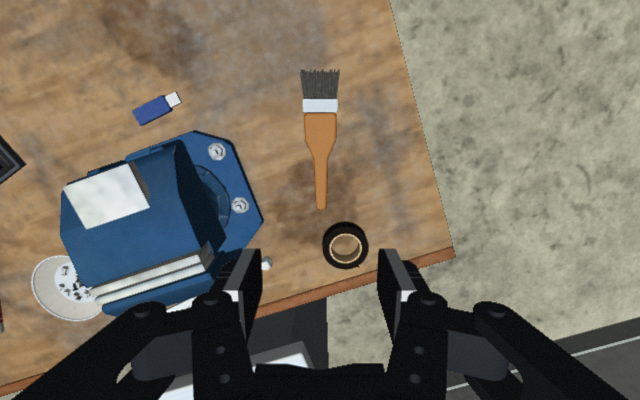

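```bash
python3 - <<'E'
from h import *
n="brush"; x,y,yaw=.4096,-.2768,1.245
grab(n,x,y,yaw)
k=cam("wrist"); im=imaging.snapshot("wrist"); cv2.imwrite("pics/held_brush.png",im)
np.savez("hb.npz",R=k[1],p=k[2])
d=best(imaging.trace("wrist",n))
if d:
    v,u=np.nonzero(d['mask']); px=[u[v<v.min()+3].mean(),v.min()]
    t=on_plane(k,px,.29-ZG[n]+.006)[0]-[x,y]; print(px,d['confidence'],d['box'],"tip y",t@[-np.sin(yaw),np.cos(yaw)],"x",t@[np.cos(yaw),np.sin(yaw)])
E
```

```text
ft [ 0.6434  0.3558 -0.1211]
open mm 24.946603433383377 pad 38.8248456758447 ft [-0.3958  0.604   6.2209]
lifted 24.714752315493616 [ 0.2408  0.6011 -1.3339] 50.8917
[np.float64(300.4583333333333), np.int64(15)] 0.75 [261.3, 15.7, 379.1, 371.0] tip y -0.07503588143814878 x 0.007092936520392491
```

View pics/held_brush.png

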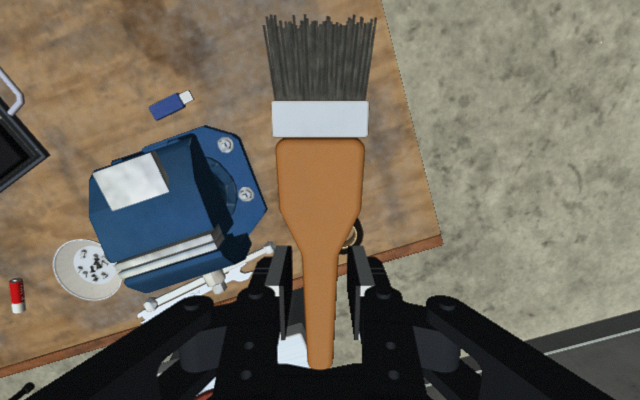

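```bash
python3 - <<'E'
from h import *
n="brush"
carry(n,.0225); lower(n,.0225)
im=imaging.snapshot("wrist"); cv2.imwrite("pics/l_br.png",im)
release(n,.55)
arm.movep([.575,.27,.28],down(TY-np.pi))
im=imaging.snapshot("wrist"); cv2.imwrite("pics/end.png",im)
a=cv2.imread("pics/l_br.png")
cv2.imwrite("pics/endm.png",np.hstack([cv2.resize(a,(320,200))[:, :],cv2.resize(imaging.snapshot("side")[130:230,260:420],(320,200))]))
big=cv2.resize(cv2.convertScaleAbs(im[85:275,110:510],alpha=1.4,beta=20),(800,380),interpolation=cv2.INTER_CUBIC)
cv2.imwrite("pics/endm.png",np.vstack([big,np.pad(cv2.imread("pics/endm.png"),((0,0),(0,160),(0,0)))]))
print(arm.get_time())
E
```

```text
at tray 52.8417 24.334368222877288
stop z0~ 0.002 df [-1.0132 -0.472   5.6885] 56.175 24.84185648836451
released 57.8
58.2917
```

View pics/endm.png

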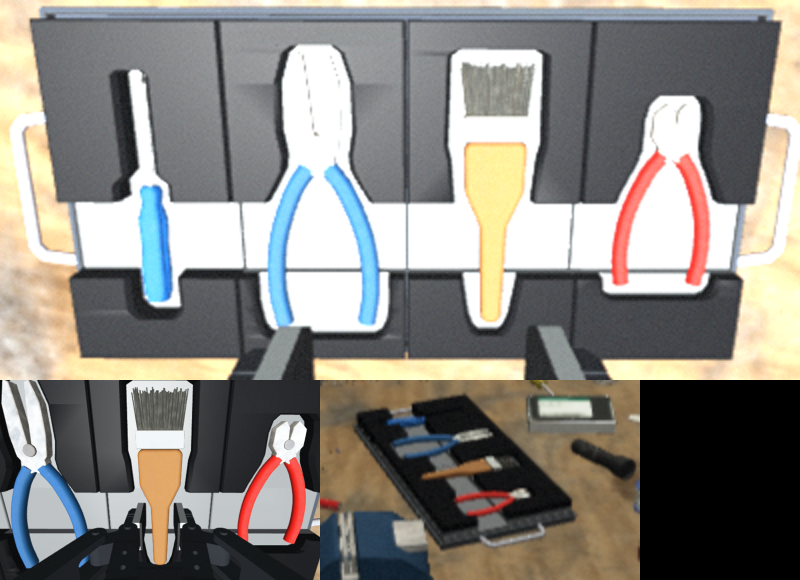

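```bash
python3 -c "
from h import *
print(finish_job())"
```

```text
the job is handed in; nothing more can be done
None
```

I put all four tools back in their own pockets and handed the job in at about 58 s; each was lowered until it bore on the pocket floor, and the last pictures show them lying flat, but I viewed 18 pictures, over the limit of 14.

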